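# Blow out a bench rolling mill and hold its top plate over the threaded holes

## Task

I am closing up the rolling mill: take the air-blow pen from its stand, point it straight down at the middle of the upper roll with the nozzle two or three centimetres above it, hold it still there for two seconds to clear the filings, and put it back upright in its stand. Then lift the mill's top plate by the hub of its T-handle and finish while holding it (do not set it down or let go), level and still about a centimetre above the mill's four columns with every corner hole straight over a threaded hole, so that I can start the cap screws. Do not knock the mill, and leave everything else on the bench where it lies.

Things in the scene. Friction and masses are not known exactly. Their poses are not given: they have to be found in the camera images.
- mill: rolling mill without its top plate, bolted down. Origin on the bench under its centre, rolls along y. Base 110 (x) x 136 (y) x 14. Four columns (18 x 20) at x = +-26, y = +-42, flat tops at z = 130, an 8 mm threaded hole in the middle of each. Two steel rolls of diameter 40, 62 long, one above the other. Brass blocks up to z = 106; gears out to y = 70, z = 110; drive shaft to y = -83, z = 46
- roll_top (a point): the middle of the upper roll, on its top line: 107 above the bench, on the mill's centre line; axes as the mill's. 23 below the column tops
- mill_tap0 (a point): mouth of the threaded hole at x = -26, y = -42 of the mill, at z = 130; axes as the mill's
- mill_tap3 (a point): mouth of the threaded hole at x = +26, y = +42 of the mill, at z = 130; axes as the mill's. The other two are at (-26, +42) and (+26, -42)
- cover: the mill's loose top plate, about 0.65 kg, lying flat on the bench. Origin at the centre of its underside, z up. Steel plate 76 (x) x 112 (y) x 10 with four 10 mm through holes at x = +-26, y = +-42, the pattern of the threaded holes; fits either way round (half a turn). On it a grey housing 36 (x) x 100 (y) up to z = 22, a 16 mm spindle and a T-handle that does not turn
- cover_hub (a point): centre of the T-handle's square hub, 52 above the plate's underside, over its centre; axes as the plate's. Hub 22 along x, 28 along y, 24 high (z 40 to 64 above the underside): grip it across x. A 10 mm bar, 110 long with ball ends, runs through it along y at mid height
- cover_hole0 (a point): lower mouth of the plate's hole at x = -26, y = -42 (on its underside); axes as the plate's
- cover_hole3 (a point): lower mouth of the plate's hole at x = +26, y = +42 (on its underside); axes as the plate's
- stand: fixed stand of the blow pen: steel foot of diameter 84, 8 high, with an upright aluminium tube, outer diameter 42 to 46, inner diameter 34 at the rim, 85 high; origin on the bench under its centre
- stand_rim (a point): centre of the mouth of the stand's tube, 85 above the bench
- blower: cordless air-blow pen, 0.16 kg, 164 long, round, standing nozzle down in the stand. Origin at the nozzle's tip, z up the axis. From the tip: nozzle (diameter 7) to 30, cone to 58, neck of diameter 26 to 75, rubber collar of diameter 44 from 75 to 81, grey barrel of diameter 30 from 81 to 160. In the stand the collar rests on the rim, the tip 10 above the bench
- blower_grip (a point): middle of the blow pen's grey barrel, on its axis, 120 above the tip of the nozzle; grip it here. In the stand it is 45 above the rim
- blower_tip (a point): tip of the blow pen's nozzle; air leaves along its -z
- drawplate: bystander: dark steel draw plate, 36 x 150 x 7, with rows of small holes, lying flat; origin under its centre
- screw_tray: bystander: square open aluminium tray, 70 x 70 x 22, with four cap screws in it; origin under its centre
- crank: bystander: the mill's crank, taken off: steel arm about 160 long lying flat along its x, wooden grip standing 94 high at its +x end; origin under the middle
- pliers: bystander: pliers with red grips, about 180 long along x, 60 wide, 12 high, lying flat, jaws to +x; origin under the pivot
- doming_block: bystander: steel cube 55 x 55 x 50 with round hollows in the top; origin under its centre
- hammer: bystander: hammer, 230 long along its x, lying flat, head at +x
- flux_jar: bystander: small jar, diameter 48, 62 high; origin under its centre

How it is judged (in metres and radians):
On the way, in this order (a step that is already met when the one before it is completed fails the run):
1. the held pen points straight down (within 14 degrees) at the middle of the upper roll: nozzle tip within 12 mm sideways and 8 to 50 mm above it, moving slower than 25 mm/s, for 1.2 s (horizontal distance between blower_tip and roll_top below 0.012 m and z of blower_tip in the frame of roll_top between 0.008 and 0.05 m and angle between blower_tip's own z axis and vertical below 0.25 rad and linear speed of blower below 0.025 m/s and contact force between blower and the fingers above 0.5 N), for 1.2 s.
2. the pen stands in its stand again, let go and at rest (horizontal distance between blower_grip and stand_rim below 0.012 m and z of blower_grip in the frame of stand_rim below 0.05 m and angle between blower_grip's own z axis and vertical below 0.12 rad and contact force between blower and the fingers below 0.05 N and linear speed of blower below 0.03 m/s), for 0.2 s.
At the end, for the whole second after the job is handed in: the gripper holds the top plate hovering, still, clear of the mill: each hole within 4 mm sideways of a threaded hole (either way round), underside 3 to 22 mm above the column tops, level within 4 degrees; the pen is in its stand, collar within 5 mm of the rim, upright within 7 degrees, let go (((horizontal distance between cover_hole0 and mill_tap0 below 0.004 m and horizontal distance between cover_hole3 and mill_tap3 below 0.004 m and z of cover_hole0 in the frame of mill_tap0 between 0.003 and 0.022 m and z of cover_hole3 in the frame of mill_tap3 between 0.003 and 0.022 m) or (horizontal distance between cover_hole0 and mill_tap3 below 0.004 m and horizontal distance between cover_hole3 and mill_tap0 below 0.004 m and z of cover_hole0 in the frame of mill_tap3 between 0.003 and 0.022 m and z of cover_hole3 in the frame of mill_tap0 between 0.003 and 0.022 m)) and angle between cover's own z axis and vertical below 0.07 rad and linear speed of cover below 0.015 m/s and angular speed of cover below 0.15 rad/s and contact force between cover and mill below 0.05 N and contact force between cover and the fingers above 2 N and horizontal distance between blower_grip and stand_rim below 0.012 m and z of blower_grip in the frame of stand_rim below 0.05 m and angle between blower_grip's own z axis and vertical below 0.12 rad and contact force between blower and the fingers below 0.05 N); the arm keeps its last pose, push and grip.
It fails at once if the pen or the top plate knocks the mill (more than 5 N) (contact force between any of blower, cover and mill above 5 N).
It fails at once if the robot knocks the mill (more than 10 N) (contact force between any of the arm, the fingers and mill above 10 N).
It fails at once if something else on the bench is moved by more than 25 mm (distance of any of drawplate, screw_tray, crank, pliers, doming_block, hammer, flux_jar from where it was at the start of the episode above 0.025 m).
It also fails if it takes over 72 s, if anything falls off the work surface, if the arm or the gripper's body presses on something with over 40 N, if the wrist force passes 120 N, or if a joint passes its speed limit or range.

## Robot

A 6-joint arm with a two-finger parallel gripper is mounted at the origin on the work surface. World frame = base frame: x ahead of the robot, y to its left, z up, the work surface at z = 0. Lengths are in mm, angles in rad, forces in N, time in s.
With the tool pointing down it reaches from about 350 to 975 mm from the base axis. Payload 7.1 kg.
Tool frame: the origin (TCP) lies midway between the tips of the shut fingers; the grasp point (between the pads) lies pinch_z behind it (pinch_z is the distance from the TCP to the grasp point, in mm); z points along the fingers, y is the line along which they close (so a half turn about z gives the same grasp; the last joint's range is limited). The gripper opens to 88 mm and grips with 3 to 60 N. Pads are 20 mm wide; open, the fingers measure 115 mm over their backs; the gripper's body (75 mm by 178 mm) begins 61 mm behind the grasp point.
Start: joints at [1.167, 0.423, 1.63, -0, 1.089, -0.019], TCP at [234.576, 579.292, 222.675] pointing down, gripper open.
Joint ranges: [-3, 3], [-0.9, 2.11], [0.09, 2.58], [-1.31, 4.45], [0.11, 2.69], [-2.54, 2.54]. Speed limits (rad/s): [2.39, 2.39, 3.01, 3.14, 3.14, 3.14].

## Interface

Orientations are given as a rotation vector (axis times angle).
In Python, from workcell import get_obs, get_image, close_job, pinch_z gives the robot as it stands.
- The arm moves only by the tool jog_arm, never from a script. Its argument "commands" is a list of rows, each a list of 3 entries, a list of its own where there are three numbers: the gripper command: -1 is shut, 1 is fully open, values between are in proportion, then the shift along the tool's x, y, z as a fraction of full scale, then the turn, a rotation vector about the tool's x, y, z as a fraction of full scale. In form: [[gripper, [tx, ty, tz], [rx, ry, rz]], ...]. A call has 1 to 10 rows; each row shifts and turns the commanded pose from where the row before left it, along the tool's axes as they then stand; what a row does not reach is not made up. Full scale, the value 1, is 0.1 m for a shift and 45 degrees for a turn. A row lasts 1/10 s, in which the tool goes at most 50 mm and 8.59 degrees, less where a joint would pass 70% of its speed; a pose out of reach is approached as far as the arm can. A call with a number of a shift or a turn outside -1 to 1 is refused whole. A call with a gripper value outside its range is refused whole. The fingers move at their own pace and stop on an object; the grip force is fixed at half the most. Time passes only in rows, so rows that do not move let the fingers close. It gives the time, the measured TCP pose, the force, the opening and the grip force at its end, in the units of the state.
- get_obs(): the state, without advancing time (a new reading comes with each control period).
- get_image(name): name is "side" or "top"; returns a dict with "image" (420x560x3 uint8, blue, green, red), "z_map" (420x560 float32, mm along the optical axis (not along the pixel's ray), 0 where there is no reading), "intrinsics" (3x3 intrinsics, pixels), "eye" and "orientation" of the camera in the world. Camera axes: x right, y down, z forward; pixel columns grow to the right and rows downward; lengths in mm; the calibration is good to about 2 mm. A picture is of the moment at which its call begins.
- close_job(): hands the job in; it is judged then, once.
The state is a dict: "t": time; "qpos": joint angles; "qvel": joint speeds; "joint_torque": joint torques, N m; "ee_pos": TCP position; "orientation": TCP orientation; "ft_force": force on the tool from outside, world axes, zero at the start; "moment": the same for the moment, N m; "width": finger opening in mm; "grasp_force": force on a finger pad.
Only numpy, scipy, OpenCV 4.12 (cv2) and the standard library are available. Lean on these libraries where they do the work, as an engineer would, in place of code of your own. Each camera call takes 0.05 s, during which the arm holds its last target. There are 200 camera calls.

## Working session

There is one attempt and no reset: what is moved stays moved. The work goes in short steps, Python scripts to look and compute and a tool call to move; the robot and the scene stay as the last step left them, time stands still between calls to the robot, and variables do not carry over. Pictures are saved under pics/ and viewed, at most 10 in all, crops included, and the job is handed in when it is done.

Besides the shell and the picture viewer there is one more tool, called as a command line: name --argument value ..., lists and objects as JSON in quotes. jog_arm: Moves the arm, as the interface text tells. Its arguments: {"type":"object","properties":{"commands":{"type":"array","items":{"type":"array"}}},"required":["commands"]}

```bash
mkdir -p pics
cat > h.py <<'E'
import numpy as np, cv2
from scipy.spatial.transform import Rotation as R
from workcell import get_obs,get_image,pinch_z
def rot(o):
    o=np.array(o,float)
    return o if o.shape==(3,3) else R.from_rotvec(o).as_matrix()
def cloud(d):
    z=d["z_map"];K=np.array(d["intrinsics"]);v,u=np.indices(z.shape)
    P=np.stack([(u-K[0,2])/K[0,0]*z,(v-K[1,2])/K[1,1]*z,z],-1)
    W=P@rot(d["orientation"]).T+np.array(d["eye"]);W[z==0]=np.nan
    return W
def ray(d,u,v,h):
    K=np.array(d["intrinsics"]);r=rot(d["orientation"])@np.array([(u-K[0,2])/K[0,0],(v-K[1,2])/K[1,1],1])
    e=np.array(d["eye"]);return e+r*(h-e[2])/r[2]
E
python3 - <<'E'
from h import *
import pickle
for n in("top","side"):
    d=get_image(n);pickle.dump(d,open(n+"0.pkl","wb"));cv2.imwrite(f"pics/{n}0.png",cv2.resize(d["image"],(784,588)))
    print(n,d["eye"],d["orientation"],d["intrinsics"])
o=get_obs();print(o,pinch_z() if callable(pinch_z) else pinch_z)
E
```

```text
top [ 295.06267408  -38.34729415 1372.55120525] [-2.21316848  1.99860919 -0.20736166] [[454.85548714   0.         282.68395826]
 [  0.         454.85548714 202.32892169]
 [  0.           0.           1.        ]]
side [  288.71396416 -1012.46662553  1038.88005496] [-2.29440793  0.33785634 -0.14414477] [[545.84067184   0.         282.35969199]
 [  0.         545.84067184 207.97653216]
 [  0.           0.           1.        ]]
{'t': 0.1, 'qpos': array([ 1.16698760e+00,  4.23773194e-01,  1.63058381e+00,  3.81669603e-05,
        1.08858481e+00, -1.89717506e-02]), 'qvel': array([-0.00194313, -0.00246553, -0.00160495,  0.00050836,  0.0003799 ,
        0.00149157]), 'joint_torque': array([-2.37898275e-04, -5.45612419e+01, -2.74324501e+01,  6.43999712e-02,
        1.88625406e-02, -3.76653588e-05]), 'ee_pos': array([234.38971623, 578.86189526, 221.98564254]), 'orientation': array([-6.00743884e-01, -3.08329706e+00,  2.06072915e-03]), 'ft_force': array([-0.05314723,  0.11065511,  0.04212607]), 'moment': array([-4.52240378e-02, -3.99975467e-02,  6.73460472e-05]), 'grasp_force': 0.0, 'width': 87.4359327521105} 18.700000000000003
```

View pics/top0.png

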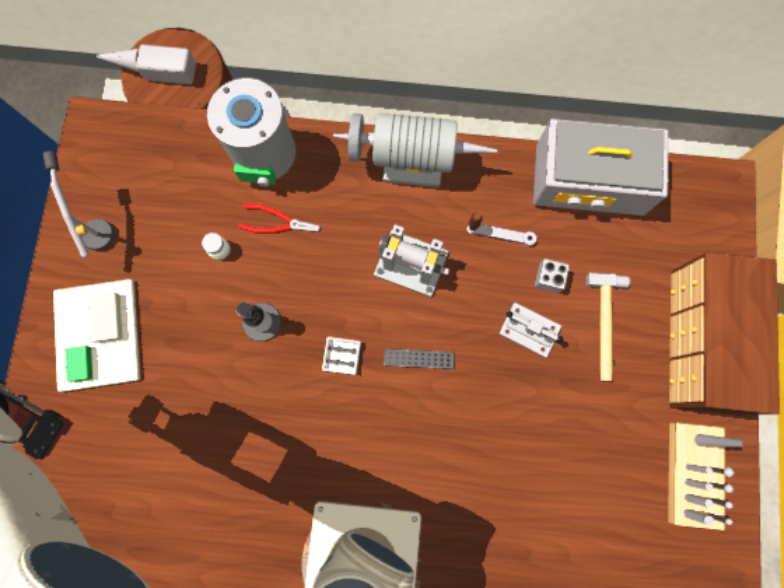

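View pics/side0.png

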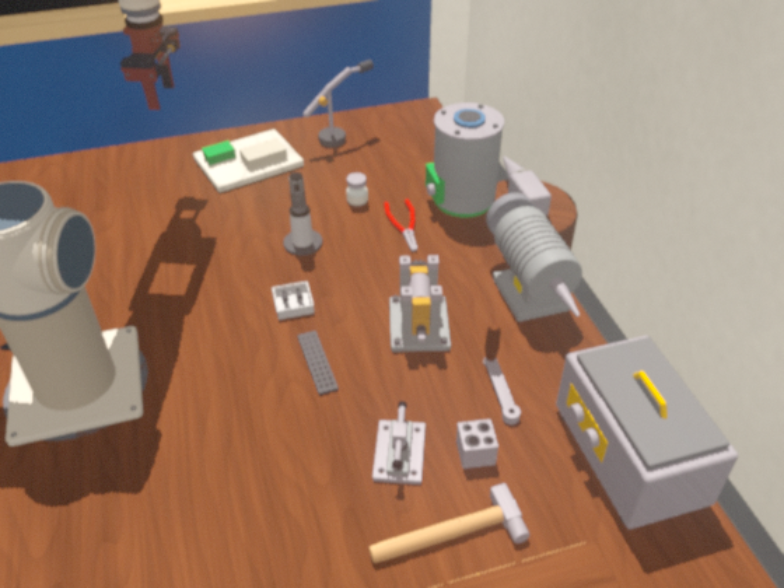

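The top view (in 784x588 pixels) shows the pen and stand at about (260,320), the mill at (412,258) and the cover at (532,329). The side view shows the pen at (298,210), the mill at (420,300) and the cover at (400,450). Next I measure each one from the depth maps.

```bash
cat > m.py <<'E'
from h import *
import pickle
T=pickle.load(open("top0.pkl","rb"));S=pickle.load(open("side0.pkl","rb"))
s=1/1.4
def sel(d,u0,u1,v0,v1,zl,zh):
    W=cloud(d);m=np.zeros(W.shape[:2],bool);m[int(v0*s):int(v1*s),int(u0*s):int(u1*s)]=1
    return m&(W[...,2]>zl)&(W[...,2]<zh),W
for n,d,b in(("top",T,(375,460,220,300)),("side",S,(380,460,240,360))):
    m,W=sel(d,*b,120,138)
    k,l,st,c=cv2.connectedComponentsWithStats(m.astype(np.uint8))
    for i in range(1,k):
        if st[i,4]>8:
            p=W[l==i];print(n,"col",st[i,4],((p.min(0)+p.max(0))/2).round(1),np.median(p,0).round(1))
    m,W=sel(d,*b,8,20);p=W[m][:,:2].astype(np.float32);print(n,"base",cv2.minAreaRect(p),np.median(W[m][:,2]))
for n,d,b in(("top",T,(490,575,295,365)),("side",S,(365,435,395,490))):
    m,W=sel(d,*b,5.5,14.5);p=W[m][:,:2].astype(np.float32);print(n,"plate",cv2.minAreaRect(p),np.median(W[m][:,2]))
    m,W=sel(d,*b,44,75);p=W[m];print(n,"handle",cv2.minAreaRect(p[:,:2].astype(np.float32)),np.nanmax(p[:,2]))
for n,d,b in(("top",T,(225,300,290,350)),("side",S,(275,330,165,255))):
    for zl,zh in((4,14),(80,88),(88,98),(110,130),(130,150),(165,185)):
        m,W=sel(d,*b,zl,zh);p=W[m]
        if len(p)>5: print(n,"pen",zl,zh,len(p),p.min(0).round(),p.max(0).round(),np.median(p,0).round(),"circ",cv2.minEnclosingCircle(p[:,:2].astype(np.float32)))
a=T["image"][200:262,345:412];b=S["image"][275:355,255:315]
for n,d,b in(("top",T,(490,575,295,365)),("top",T,(225,300,290,350)),("side",S,(275,330,165,255)),("bench",T,(450,500,380,480))):
    m,W=sel(d,*b,-50,300);print(n,np.nanpercentile(W[m][:,2],[1,10,50,90,99]).round(1))
A=cv2.resize(T["image"][205:262,340:412],None,fx=5,fy=5,interpolation=2);B=cv2.resize(T["image"][150:215,260:330],None,fx=5,fy=5,interpolation=2)
H=max(A.shape[0],B.shape[0]);pad=lambda x:cv2.copyMakeBorder(x,0,H-x.shape[0],0,0,0)
cv2.imwrite("pics/c1.png",np.hstack([pad(A),pad(B)]))
E
python3 m.py
```

```text
top col 52 [662.4  -2.8 128.7] [662.6  -3.4 131.3]
top col 51 [641.  -84.3 128.7] [640.9 -84.7 131.5]
top col 48 [612.5   9.5 129.3] [612.1   9.2 132. ]
top col 52 [590.1 -71.8 128.2] [590.7 -71.4 131.1]
top base ((637.61572265625, -49.488616943359375), (176.56468200683594, 184.13668823242188), 4.20903205871582) 15.421423296146259
side col 57 [610.   10.5 128.2] [608.2   5.2 130.7]
side col 63 [659.2  -3.4 128.3] [659.6  -6.3 130.4]
side col 69 [587.7 -72.  128.4] [588.5 -75.5 130.7]
side col 71 [637.3 -84.  128.4] [638.4 -89.2 130.4]
side base ((640.3173828125, 48.12174987792969), (338.7697448730469, 165.28497314453125), 68.79502868652344) 15.540353507558962
top plate ((511.0968322753906, -312.884765625), (149.35899353027344, 182.88516235351562), 5.82572078704834) 9.533160084811811
top handle ((506.08349609375, -305.8643493652344), (125.41114044189453, 22.926748275756836), 65.1133041381836) 73.26517732403931
side plate ((509.382568359375, -283.36236572265625), (188.14089965820312, 118.5154800415039), 73.35797882080078) 11.287121035883047
side handle ((503.7654113769531, -306.3733520
[... 1151 characters left out ...]
20.087413787841797)
side pen 88 98 76 [441. 250.  88.] [484. 288.  98.] [462. 262.  93.] circ ((461.2870178222656, 269.7677307128906), 22.487329483032227)
side pen 110 130 64 [448. 255. 110.] [477. 273. 130.] [460. 261. 120.] circ ((462.4867858886719, 267.7505187988281), 15.840367317199707)
side pen 130 150 61 [447. 255. 131.] [477. 277. 149.] [461. 262. 140.] circ ((461.3500061035156, 268.287353515625), 15.37987232208252)
side pen 165 185 83 [448. 254. 165.] [477. 287. 181.] [462. 267. 174.] circ ((463.00543212890625, 270.5410461425781), 16.74488067626953)
top [-4.2 -0.8  3.9 25.6 66.1]
top [ -5.   -1.9   3.   89.  176.8]
side [ -2.2   0.6   5.3 109.2 176.3]
bench [-4.7 -1.7  1.9  5.4  8.5]
```

View pics/c1.png

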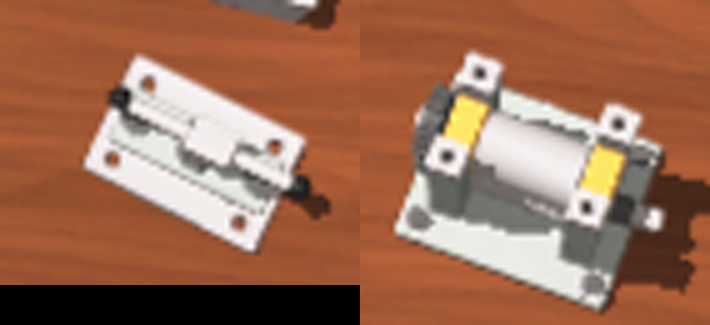

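The crop shows the plate's four holes at (148,84), (275,147), (112,159) and (238,223). The four taps are at (480,73), (618,124), (447,156) and (587,207). I cast rays through them.

```bash
cat > m2.py <<'E'
from h import *
import pickle
T=pickle.load(open("top0.pkl","rb"))
g=T["image"].astype(float).sum(2)
def ref(x,y,ou,ov):
    u=ou+(x+.5)/5-.5;v=ov+(y+.5)/5-.5
    for _ in range(3):
        a,b=int(round(u)),int(round(v));w=g[b-2:b+3,a-2:a+3];w=np.clip(np.median(w)*.95-w,0,None);V,U=np.indices(w.shape)
        u=a-2+(w*U).sum()/w.sum();v=b-2+(w*V).sum()/w.sum()
    return u,v
for n,pts,o,h in(("plate",[(148,84),(275,147),(112,159),(238,223)],(340,205),10),("mill",[(120,73),(258,124),(87,156),(227,207)],(260,150),130)):
    P=np.array([ray(T,*ref(*p,*o),h) for p in pts])[:,:2]
    Q=np.array([ray(T,o[0]+(p[0]+.5)/5-.5,o[1]+(p[1]+.5)/5-.5,h) for p in pts])[:,:2]
    for P in(P,Q):
        d=P[0]+P[2]-P[1]-P[3];e=P[0]+P[1]-P[2]-P[3]
        print(n,P.round(1).tolist(),"c",P.mean(0).round(1),"yaw(y axis)",np.degrees(np.arctan2(-d[0],d[1])).round(2),"xaxis",np.degrees(np.arctan2(e[1],e[0])).round(2),np.linalg.norm(d)/2,np.linalg.norm(e)/2)
o=get_obs();M=rot(o["orientation"]);print(M.round(4),np.degrees(np.arctan2(M[1,1],M[0,1])))
E
python3 m2.py
```

```text
plate [[546.6, -277.3], [516.0, -355.2], [499.1, -258.8], [468.1, -336.6]] c [ 507.4 -307. ] yaw(y axis) -21.58 xaxis -21.25 83.74484665819783 51.19315358366655
plate [[546.3, -277.5], [515.7, -356.1], [498.4, -258.7], [467.6, -336.4]] c [ 507.  -307.2] yaw(y axis) -21.47 xaxis -21.8 83.99690545691672 51.71787955403772
mill [[663.9, -3.7], [642.3, -84.6], [613.5, 9.6], [592.0, -71.3]] c [627.9 -37.5] yaw(y axis) -14.91 xaxis -14.8 83.77710331517808 52.083795562716794
mill [[663.8, -4.1], [642.0, -84.8], [613.5, 9.5], [592.2, -71.8]] c [627.9 -37.8] yaw(y axis) -14.96 xaxis -14.89 83.77990462365501 51.77640140594181
[[-9.269e-01  3.754e-01 -6.000e-04]
 [ 3.754e-01  9.269e-01 -1.200e-03]
 [ 1.000e-04 -1.300e-03 -1.000e+00]] 67.94945244426218
```

jog_arm --commands '[[1,[-0.17,-0.1,0],[0,0,0]],[1,[-0.35,-0.21,0],[0,0,0]],[1,[-0.4,-0.25,0],[0,0,0]],[1,[-0.4,-0.25,0],[0,0,0]],[1,[-0.4,-0.25,0],[0,0,0]],[1,[-0.4,-0.25,0],[0,0,0]],[1,[-0.4,-0.25,0],[0,0,0]],[1,[-0.4,-0.25,0],[0,0,0]],[1,[-0.25,-0.15,0],[0,0,0]],[1,[-0.108,-0.045,0],[0,0,0]]]'

```text
t: 1.1
ee_pos: [464.2, 267.2, 222.6]
orientation: [-0.606, -3.083, 0.001]
ft_force: [-0.3, 0.5, -0.0]
width: 87.8
grasp_force: 0.0
```

```bash
cat > go.py <<'E'
from h import *
import sys
o=get_obs();M=rot(o["orientation"]);p=np.array(o["ee_pos"])
print("t",round(o["t"],2),"tcp",p.round(1),"yaw",np.degrees(np.arctan2(M[1,1],M[0,1])).round(2),"tilt",M[:,2].round(4),"w",round(o["width"],1),"gf",round(o["grasp_force"],1),"F",o["ft_force"].round(1),"q",o["qpos"].round(2))
if len(sys.argv)>1:
    t=np.array(list(map(float,sys.argv[1:4])));print("shift tool/100mm",(M.T@(t-p)/100).round(3))
E
python3 go.py 463 270 111.5
```

```text
t 1.1 tcp [464.2 267.2 222.6] yaw 67.77 tilt [-2.e-04 -7.e-04 -1.e+00] w 87.8 gf 0.0 F [-0.3  0.5 -0. ] q [ 0.5   0.29  1.83 -0.    1.02 -0.68]
shift tool/100mm [0.022 0.022 1.111]
```

jog_arm --commands '[[1,[0.02,0.02,0.1],[0,0,0]],[1,[0,0,0.2],[0,0,0]],[1,[0,0,0.25],[0,0,0]],[1,[0,0,0.25],[0,0,0]],[1,[0,0,0.2],[0,0,0]],[1,[0,0,0.11],[0,0,0]],[1,[0,0,0],[0,0,0]],[1,[0,0,0],[0,0,0]]]'

```text
t: 1.9
ee_pos: [461.8, 273.7, 111.9]
orientation: [-0.599, -3.084, -0.0]
ft_force: [-0.1, 0.0, 0.1]
width: 87.7
grasp_force: 0.0
```

```bash
python3 go.py 463 270 111.5
```

```text
t 1.9 tcp [461.8 273.7 111.9] yaw 68.0 tilt [-0.e+00  1.e-04 -1.e+00] w 87.7 gf 0.0 F [-0.1  0.   0.1] q [ 0.51  0.45  1.9   0.    0.79 -0.67]
shift tool/100mm [-0.025 -0.03   0.004]
```

jog_arm --commands '[[1,[-0.025,-0.03,0],[0,0,0]],[1,[0,0,0],[0,0,0]],[-1,[0,0,0],[0,0,0]],[-1,[0,0,0],[0,0,0]],[-1,[0,0,0],[0,0,0]],[-1,[0,0,0],[0,0,0]],[-1,[0,0,0],[0,0,0]],[-1,[0,0,0],[0,0,0]],[-1,[0,0,0],[0,0,0]],[-1,[0,0,0],[0,0,0]]]'

```text
t: 2.9
ee_pos: [463.3, 269.4, 111.7]
orientation: [0.601, 3.083, 0.0]
ft_force: [0.5, 0.4, -0.2]
width: 29.9
grasp_force: 30.0
```

```bash
python3 go.py
```

```text
t 2.9 tcp [463.3 269.4 111.7] yaw 67.96 tilt [ 2.e-04  2.e-04 -1.e+00] w 29.9 gf 30.0 F [ 0.5  0.4 -0.2] q [ 0.5   0.45  1.9   0.    0.79 -0.68]
```

jog_arm --commands '[[-1,[0,0,-0.05],[0,0,0]],[-1,[0,0,-0.15],[0,0,0]],[-1,[0,0,-0.25],[0,0,0]],[-1,[0,0,-0.3],[0,0,0]],[-1,[0,0,-0.35],[0,0,0]],[-1,[0,0,-0.35],[0,0,0]],[-1,[0,0,-0.25],[0,0,0]],[-1,[0,0,-0.1],[0,0,0]],[-1,[0,0,0],[0,0,0]],[-1,[0,0,0],[0,0,0]]]'

```text
t: 3.9
ee_pos: [462.5, 268.9, 290.4]
orientation: [-0.6, -3.082, 0.002]
ft_force: [-1.6, 0.6, -1.9]
width: 29.5
grasp_force: 30.0
```

```bash
python3 go.py 628 -37.5 290
```

```text
t 3.9 tcp [462.5 268.9 290.4] yaw 67.95 tilt [-0.0018 -0.001  -1.    ] w 29.5 gf 30.0 F [-1.6  0.6 -1.9] q [ 0.5   0.22  1.76  0.    1.17 -0.68]
shift tool/100mm [-2.684 -2.219  0.004]
```

jog_arm --commands '[[-1,[-0.1,-0.083,0],[0,0,0]],[-1,[-0.25,-0.206,0],[0,0,0]],[-1,[-0.34,-0.281,0],[0,0,0]],[-1,[-0.38,-0.314,0],[0,0,0]],[-1,[-0.38,-0.314,0],[0,0,0]],[-1,[-0.38,-0.314,0],[0,0,0]],[-1,[-0.34,-0.281,0],[0,0,0]],[-1,[-0.25,-0.206,0],[0,0,0]],[-1,[-0.17,-0.141,0],[0,0,0]],[-1,[-0.09,-0.078,0],[0,0,0]]]'

```text
t: 4.9
ee_pos: [628.4, -39.6, 289.7]
orientation: [-0.604, -3.08, 0.001]
ft_force: [-0.7, -0.2, -2.9]
width: 29.8
grasp_force: 30.0
```

jog_arm --commands '[[-1,[0,0,0],[0,0,0]],[-1,[0,0,0],[0,0,0]],[-1,[0,0,0],[0,0,0]]]'

```text
t: 5.2
ee_pos: [627.8, -35.9, 291.4]
orientation: [-0.599, -3.083, -0.0]
ft_force: [0.1, 0.3, -2.3]
width: 29.5
grasp_force: 30.0
```

```bash
python3 go.py 628 -37.5 234
python3 - <<'E'
from h import *
d=get_image("side");cv2.imwrite("pics/s1.png",cv2.resize(d["image"][60:300,200:400],None,fx=2.5,fy=2.5,interpolation=2))
E
```

```text
t 5.2 tcp [627.8 -35.9 291.4] yaw 68.02 tilt [-8.e-04  3.e-04 -1.e+00] w 29.5 gf 30.0 F [ 0.1  0.3 -2.3] q [-0.08  0.36  1.56  0.    1.22 -1.26]
shift tool/100mm [-0.009 -0.014  0.574]
```

View pics/s1.png

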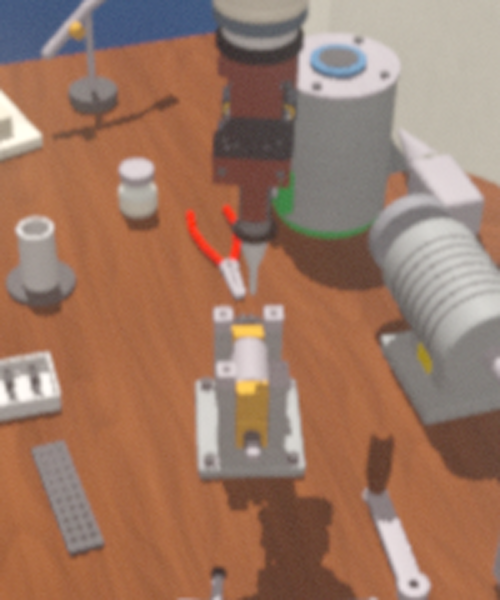

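The pen hangs straight with its tip at crop (253,293), above the mill's rolls at (250,360). I lower it.

jog_arm --commands '[[-1,[-0.01,-0.014,0.05],[0,0,0]],[-1,[0,0,0.1],[0,0,0]],[-1,[0,0,0.13],[0,0,0]],[-1,[0,0,0.12],[0,0,0]],[-1,[0,0,0.1],[0,0,0]],[-1,[0,0,0.06],[0,0,0]],[-1,[0,0,0],[0,0,0]],[-1,[0,0,0],[0,0,0]]]'

```text
t: 6.05
ee_pos: [629.0, -38.6, 235.7]
orientation: [0.601, 3.083, -0.0]
ft_force: [-0.0, -0.0, -2.2]
width: 29.8
grasp_force: 30.0
```

```bash
python3 go.py 628 -37.5 234
python3 - <<'E'
from h import *
d=get_image("side");W=cloud(d);print(ray(d,301,177,189.7))
cv2.imwrite("pics/s2.png",cv2.resize(d["image"][120:260,250:350],None,fx=4,fy=4,interpolation=2))
E
```

```text
t 6.05 tcp [629.  -38.6 235.7] yaw 67.95 tilt [ 1.e-04 -0.e+00 -1.e+00] w 29.8 gf 30.0 F [-0.  -0.  -2.2] q [-0.08  0.42  1.61 -0.    1.12 -1.27]
shift tool/100mm [0.013 0.007 0.017]
[626.88249607 -33.9511224  189.7       ]
```

View pics/s2.png

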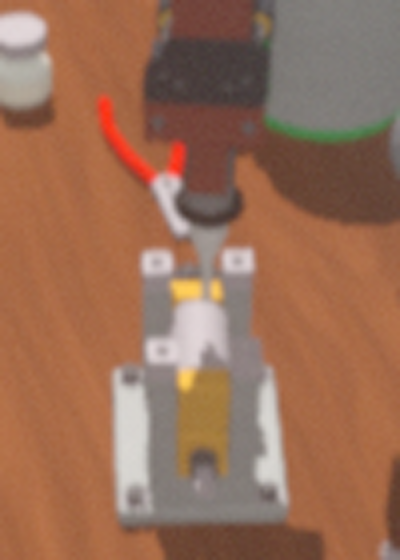

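The nozzle tip is at about crop (206,297), over the upper roll and centred between the columns. I hold there for two seconds or more.

jog_arm --commands '[[-1,[0.005,0.005,0],[0,0,0]],[-1,[0,0,0],[0,0,0]],[-1,[0,0,0],[0,0,0]],[-1,[0,0,0],[0,0,0]],[-1,[0,0,0],[0,0,0]],[-1,[0,0,0],[0,0,0]],[-1,[0,0,0],[0,0,0]],[-1,[0,0,0],[0,0,0]],[-1,[0,0,0],[0,0,0]],[-1,[0,0,0],[0,0,0]]]'

```text
t: 7.1
ee_pos: [628.5, -37.9, 235.7]
orientation: [-0.601, -3.084, 0.0]
ft_force: [-0.3, 0.1, -2.3]
width: 29.5
grasp_force: 30.0
```

jog_arm --commands '[[-1,[0,0,0],[0,0,0]],[-1,[0,0,0],[0,0,0]],[-1,[0,0,0],[0,0,0]],[-1,[0,0,0],[0,0,0]],[-1,[0,0,0],[0,0,0]],[-1,[0,0,0],[0,0,0]],[-1,[0,0,0],[0,0,0]],[-1,[0,0,0],[0,0,0]],[-1,[0,0,0],[0,0,0]],[-1,[0,0,0],[0,0,0]]]'

```text
t: 8.1
ee_pos: [628.5, -37.9, 235.7]
orientation: [0.601, 3.084, 0.0]
ft_force: [0.6, 0.5, -1.1]
width: 29.6
grasp_force: 30.0
```

jog_arm --commands '[[-1,[0,0,0],[0,0,0]],[-1,[0,0,0],[0,0,0]],[-1,[0,0,0],[0,0,0]],[-1,[0,0,-0.1],[0,0,0]],[-1,[0,0,-0.2],[0,0,0]],[-1,[0,0,-0.2],[0,0,0]],[-1,[0,0,-0.1],[0,0,0]],[-1,[0,0,0],[0,0,0]]]'

```text
t: 8.9
ee_pos: [629.5, -38.0, 297.8]
orientation: [0.6, 3.08, 0.001]
ft_force: [0.0, 0.3, -2.2]
width: 29.5
grasp_force: 30.0
```

```bash
python3 go.py 463.2 269.5 291
```

```text
t 8.9 tcp [629.5 -38.  297.8] yaw 67.95 tilt [ 3.7e-03 -3.0e-04 -1.0e+00] w 29.5 gf 30.0 F [ 0.   0.3 -2.2] q [-0.08  0.36  1.55  0.    1.23 -1.27]
shift tool/100mm [2.696 2.226 0.061]
```

jog_arm --commands '[[-1,[0.1,0.083,0],[0,0,0]],[-1,[0.25,0.206,0],[0,0,0]],[-1,[0.34,0.281,0],[0,0,0]],[-1,[0.38,0.314,0],[0,0,0]],[-1,[0.38,0.314,0],[0,0,0]],[-1,[0.38,0.314,0],[0,0,0]],[-1,[0.34,0.281,0],[0,0,0]],[-1,[0.25,0.206,0],[0,0,0]],[-1,[0.17,0.141,0],[0,0,0]],[-1,[0.1,0.085,0],[0,0,0]]]'

```text
t: 9.9
ee_pos: [460.5, 270.8, 294.6]
orientation: [-0.597, -3.082, 0.002]
ft_force: [-0.6, 0.3, -2.7]
width: 29.7
grasp_force: 30.0
```

jog_arm --commands '[[-1,[0,0,0],[0,0,0]],[-1,[0,0,0],[0,0,0]],[-1,[0,0,0],[0,0,0]],[-1,[0,0,0],[0,0,0]]]'

```text
t: 10.3
ee_pos: [463.1, 268.4, 295.6]
orientation: [-0.603, -3.083, 0.0]
ft_force: [-0.3, 0.2, -1.5]
width: 29.7
grasp_force: 30.0
```

```bash
python3 go.py 463.2 269.6 112.5
```

```text
t 10.3 tcp [463.1 268.4 295.6] yaw 67.87 tilt [-1.e-04 -2.e-04 -1.e+00] w 29.7 gf 30.0 F [-0.3  0.2 -1.5] q [ 0.5   0.21  1.76 -0.    1.18 -0.68]
shift tool/100mm [0.004 0.012 1.831]
```

jog_arm --commands '[[-1,[0.003,0.01,0.1],[0,0,0]],[-1,[0,0,0.2],[0,0,0]],[-1,[0,0,0.25],[0,0,0]],[-1,[0,0,0.25],[0,0,0]],[-1,[0,0,0.25],[0,0,0]],[-1,[0,0,0.2],[0,0,0]],[-1,[0,0,0.1],[0,0,0]],[-1,[0,0,0],[0,0,0]],[-1,[0,0,0],[0,0,0]]]'

```text
t: 11.2
ee_pos: [463.2, 270.4, 161.0]
orientation: [0.601, 3.083, 0.001]
ft_force: [0.2, -0.1, -2.0]
width: 29.7
grasp_force: 30.0
```

```bash
python3 go.py 463.2 269.5 112.5
```

```text
t 11.2 tcp [463.2 270.4 161. ] yaw 67.94 tilt [ 5.e-04  2.e-04 -1.e+00] w 29.7 gf 30.0 F [ 0.2 -0.1 -2. ] q [ 0.51  0.38  1.87 -0.    0.89 -0.68]
shift tool/100mm [-0.003 -0.009  0.485]
```

jog_arm --commands '[[-1,[-0.003,-0.007,0.08],[0,0,0]],[-1,[0,0,0.1],[0,0,0]],[-1,[0,0,0.1],[0,0,0]],[-1,[0,0,0.08],[0,0,0]],[-1,[0,0,0.06],[0,0,0]],[-1,[0,0,0.04],[0,0,0]],[-1,[0,0,0.015],[0,0,0]],[-1,[0,0,0],[0,0,0]],[-1,[0,0,0],[0,0,0]]]'

```text
t: 12.1
ee_pos: [463.0, 269.7, 113.4]
orientation: [0.601, 3.083, 0.001]
ft_force: [0.2, -0.3, -2.1]
width: 29.8
grasp_force: 30.0
```

```bash
python3 go.py 463.2 269.5 111.7
```

```text
t 12.1 tcp [463.  269.7 113.4] yaw 67.95 tilt [ 5.e-04  3.e-04 -1.e+00] w 29.8 gf 30.0 F [ 0.2 -0.3 -2.1] q [ 0.51  0.45  1.9   0.    0.79 -0.68]
shift tool/100mm [-0.003 -0.001  0.017]
```

jog_arm --commands '[[-1,[0,0,0.01],[0,0,0]],[-1,[0,0,0.005],[0,0,0]],[-1,[0,0,0],[0,0,0]],[0.2,[0,0,0],[0,0,0]],[1,[0,0,0],[0,0,0]],[1,[0,0,0],[0,0,0]],[1,[0,0,0],[0,0,0]],[1,[0,0,0],[0,0,0]],[1,[0,0,0],[0,0,0]],[1,[0,0,0],[0,0,0]]]'

```text
t: 13.1
ee_pos: [462.8, 269.6, 111.7]
orientation: [0.601, 3.084, 0.0]
ft_force: [-0.0, 0.1, 0.7]
width: 82.2
grasp_force: 0.0
```

jog_arm --commands '[[1,[0,0,-0.1],[0,0,0]],[1,[0,0,-0.2],[0,0,0]],[1,[0,0,-0.25],[0,0,0]],[1,[0,0,-0.25],[0,0,0]],[1,[0,0,-0.25],[0,0,0]],[1,[0,0,-0.2],[0,0,0]],[1,[0,0,-0.2],[0,0,0]],[1,[0,0,-0.1],[0,0,0]],[1,[0,0,0],[0,0,0]]]'

```text
t: 14.0
ee_pos: [463.5, 270.0, 268.4]
orientation: [0.6, 3.081, 0.003]
ft_force: [-0.5, 1.3, 0.1]
width: 87.4
grasp_force: 0.0
```

```bash
python3 go.py 507 -307 270
python3 - <<'E'
from h import *
for n,b in(("top",(160,215,205,252)),("side",(195,240,115,182))):
    d=get_image(n);W=cloud(d)[b[2]:b[3],b[0]:b[1]]
    for zl,zh in((88,98),(120,150),(163,185)):
        p=W[(W[...,2]>zl)&(W[...,2]<zh)&(abs(W[...,0]-463)<40)&(abs(W[...,1]-270)<40)]
        if len(p)>4: print(n,zl,len(p),np.median(p,0).round(1),cv2.minEnclosingCircle(p[:,:2].astype(np.float32)))
E
```

```text
t 14.0 tcp [463.5 270.  268.4] yaw 67.95 tilt [ 0.0028  0.0016 -1.    ] w 87.4 gf 0.0 F [-0.5  1.3  0.1] q [ 0.51  0.24  1.78  0.    1.12 -0.68]
shift tool/100mm [-2.569 -5.184 -0.024]
top 88 31 [456.4 254.   93.1] ((458.94403076171875, 256.4406433105469), 16.338151931762695)
side 88 64 [458.5 258.3  93.9] ((461.90435791015625, 269.76788330078125), 23.116455078125)
side 120 90 [458.3 259.2 134.9] ((462.8086242675781, 265.2648010253906), 17.478046417236328)
side 163 90 [460.5 263.6 174.1] ((462.4943542480469, 268.1034851074219), 16.595449447631836)
```

jog_arm --commands '[[1,[-0.07,-0.14,0],[0,0,0]],[1,[-0.15,-0.3,0],[0,0,0]],[1,[-0.2,-0.404,0],[0,0,0]],[1,[-0.2,-0.404,0],[0,0,0]],[1,[-0.2,-0.404,0],[0,0,0]],[1,[-0.2,-0.404,0],[0,0,0]],[1,[-0.2,-0.404,0],[0,0,0]],[1,[-0.2,-0.404,0],[0,0,0]],[1,[-0.2,-0.404,0],[0,0,0]],[1,[-0.2,-0.404,0],[0,0,0]]]'

```text
t: 15.1
ee_pos: [492.3, -141.5, 265.7]
orientation: [-0.601, -3.082, -0.0]
ft_force: [0.7, 0.1, 0.6]
width: 87.8
grasp_force: 0.0
```

jog_arm --commands '[[1,[-0.2,-0.404,0],[0,0,0]],[1,[-0.2,-0.404,0],[0,0,0]],[1,[-0.2,-0.404,0],[0,0,0]],[1,[-0.1,-0.2,0],[0,0,0]],[1,[-0.05,-0.1,0],[0,0,0]],[1,[0,0,0],[0,0,0.1]],[1,[0,0,0],[0,0,0.17]],[1,[0,0,0],[0,0,0.17]],[1,[0,0,0],[0,0,0.17]],[1,[0,0,0],[0,0,0.17]]]'

```text
t: 16.1
ee_pos: [505.6, -306.6, 265.8]
orientation: [-1.508, -2.754, -0.0]
ft_force: [0.2, -0.1, -1.0]
width: 88.2
grasp_force: 0.0
```

jog_arm --commands '[[1,[0,0,0],[0,0,0.17]],[1,[0,0,0],[0,0,0.17]],[1,[0,0,0],[0,0,0.17]],[1,[0,0,0],[0,0,0.17]],[1,[0,0,0],[0,0,0.17]],[1,[0,0,0],[0,0,0.17]],[1,[0,0,0],[0,0,0.12]],[1,[0,0,0],[0,0,0.068]],[1,[0,0,0],[0,0,0]],[1,[0,0,0],[0,0,0]]]'

```text
t: 17.1
ee_pos: [505.9, -306.9, 266.2]
orientation: [-2.594, -1.77, 0.001]
ft_force: [-0.4, -0.2, 0.7]
width: 87.7
grasp_force: 0.0
```

```bash
python3 go.py 506.5 -306.5 33.5
```

```text
t 17.1 tcp [ 505.9 -306.9  266.2] yaw -21.39 tilt [-1.e-03  6.e-04 -1.e+00] w 87.7 gf 0.0 F [-0.4 -0.2  0.7] q [-0.57  0.33  1.67 -0.    1.15 -0.19]
shift tool/100mm [0.005 0.007 2.327]
```

jog_arm --commands '[[0.5,[0.005,0.005,0.15],[0,0,0]],[0.5,[0,0,0.3],[0,0,0]],[0.5,[0,0,0.35],[0,0,0]],[0.5,[0,0,0.35],[0,0,0]],[0.5,[0,0,0.35],[0,0,0]],[0.5,[0,0,0.3],[0,0,0]],[0.5,[0,0,0.25],[0,0,0]],[0.5,[0,0,0.15],[0,0,0]],[0.5,[0,0,0.08],[0,0,0]],[0.5,[0,0,0.04],[0,0,0]]]'

```text
t: 18.1
ee_pos: [506.9, -307.0, 34.0]
orientation: [-2.596, -1.768, 0.0]
ft_force: [0.3, 1.1, -0.3]
width: 66.0
grasp_force: 0.0
```

jog_arm --commands '[[0.5,[0,0,0],[0,0,0]],[0.5,[0,0,0],[0,0,0]]]'

```text
t: 18.3
ee_pos: [507.7, -307.5, 35.7]
orientation: [2.596, 1.767, 0.001]
ft_force: [0.3, 0.3, 0.9]
width: 66.1
grasp_force: 0.0
```

```bash
python3 go.py 506.5 -306.5 34
python3 - <<'E'
from h import *
d=get_image("side");cv2.imwrite("pics/s3.png",cv2.resize(d["image"][240:400,220:400],None,fx=3,fy=3,interpolation=2))
E
```

```text
t 18.3 tcp [ 507.7 -307.5   35.7] yaw -21.5 tilt [ 1.5e-03 -9.0e-04 -1.0e+00] w 66.1 gf 0.0 F [0.3 0.3 0.9] q [-0.56  0.64  1.79  0.    0.71 -0.19]
shift tool/100mm [ 0.005 -0.015  0.016]
```

View pics/s3.png

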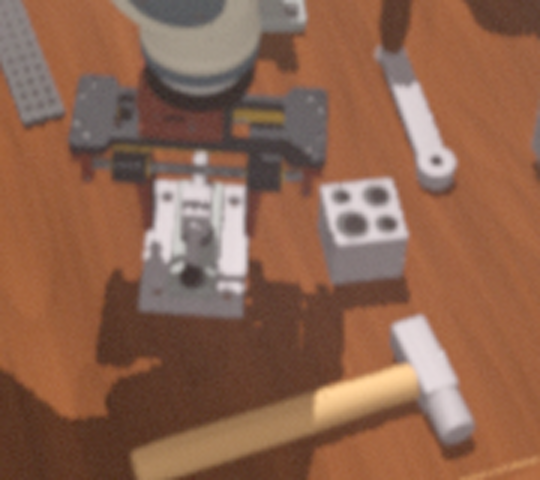

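The fingers straddle the hub, at about crop (195,225), clear of the doming block. I close the gripper.

jog_arm --commands '[[0.5,[0.005,-0.005,0.016],[0,0,0]],[0.5,[0,0,0],[0,0,0]],[-1,[0,0,0],[0,0,0]],[-1,[0,0,0],[0,0,0]],[-1,[0,0,0],[0,0,0]],[-1,[0,0,0],[0,0,0]],[-1,[0,0,0],[0,0,0]],[-1,[0,0,0],[0,0,0]],[-1,[0,0,0],[0,0,0]],[-1,[0,0,0],[0,0,0]]]'

```text
t: 19.35
ee_pos: [506.4, -306.3, 33.0]
orientation: [-2.596, -1.767, 0.001]
ft_force: [-1.7, 0.9, 1.9]
width: 21.8
grasp_force: 30.0
```

```bash
python3 go.py
```

```text
t 19.35 tcp [ 506.4 -306.3   33. ] yaw -21.51 tilt [-8.e-04  4.e-04 -1.e+00] w 21.8 gf 30.0 F [-1.7  0.9  1.9] q [-0.56  0.64  1.8  -0.    0.7  -0.19]
```

jog_arm --commands '[[-1,[0,0,-0.05],[0,0,0]],[-1,[0,0,-0.12],[0,0,0]],[-1,[0,0,-0.2],[0,0,0]],[-1,[0,0,-0.28],[0,0,0]],[-1,[0,0,-0.3],[0,0,0]],[-1,[0,0,-0.3],[0,0,0]],[-1,[0,0,-0.28],[0,0,0]],[-1,[0,0,-0.2],[0,0,0]],[-1,[0,0,-0.12],[0,0,0]],[-1,[0,0,-0.05],[0,0,0]]]'

```text
t: 20.35
ee_pos: [507.0, -306.6, 224.4]
orientation: [2.596, 1.767, 0.001]
ft_force: [0.2, 0.3, -6.8]
width: 21.9
grasp_force: 30.0
```

jog_arm --commands '[[-1,[0,0,0],[0,0,0]],[-1,[0,0,0],[0,0,0]],[-1,[0,0,0],[0,0,0]]]'

```text
t: 20.65
ee_pos: [506.1, -306.1, 221.7]
orientation: [-2.595, -1.767, 0.002]
ft_force: [-0.1, 0.5, -6.9]
width: 21.7
grasp_force: 30.0
```

```bash
python3 go.py 627.3 -37.3 223
python3 - <<'E'
from h import *
import pickle
d=get_image("side");pickle.dump(d,open("side1.pkl","wb"));cv2.imwrite("pics/s4.png",cv2.resize(d["image"][140:400,220:400],None,fx=3,fy=3,interpolation=2)[:600])
E
```

```text
t 20.65 tcp [ 506.1 -306.1  221.7] yaw -21.51 tilt [-0.002   0.0013 -1.    ] w 21.7 gf 30.0 F [-0.1  0.5 -6.9] q [-0.56  0.38  1.71 -0.    1.06 -0.19]
shift tool/100mm [ 2.945  0.142 -0.012]
```

View pics/s4.png

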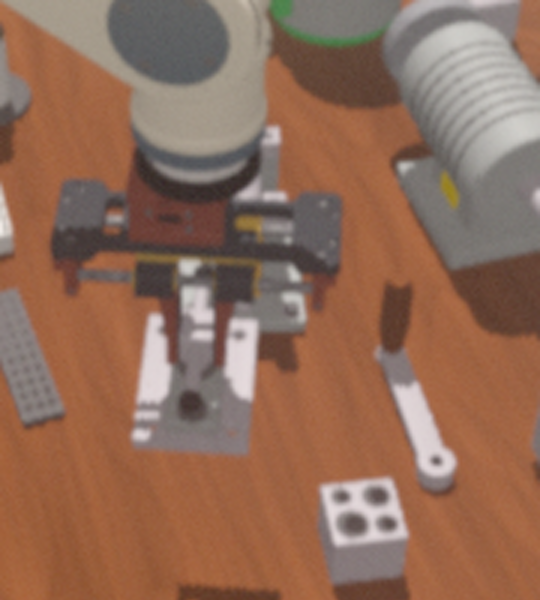

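The plate hangs level, with its holes visible at crop (238,335) and (160,325), and is free of everything. I move it over the mill.

jog_arm --commands '[[-1,[0.1,0.005,0],[0,0,0]],[-1,[0.2,0.01,0],[0,0,0]],[-1,[0.3,0.014,0],[0,0,0]],[-1,[0.4,0.02,0],[0,0,0]],[-1,[0.45,0.02,0],[0,0,0]],[-1,[0.45,0.02,0],[0,0,0]],[-1,[0.4,0.02,0],[0,0,0]],[-1,[0.3,0.014,0],[0,0,0]],[-1,[0.2,0.01,0],[0,0,0]],[-1,[0.1,0.004,0],[0,0,0]]]'

```text
t: 21.7
ee_pos: [626.3, -39.1, 222.6]
orientation: [-2.594, -1.77, 0.0]
ft_force: [-0.4, 0.4, -7.1]
width: 21.9
grasp_force: 30.0
```

jog_arm --commands '[[-1,[0.048,0,0],[0,0,-0.05]],[-1,[0,0,0],[0,0,-0.05]],[-1,[0,0,0],[0,0,-0.047]],[-1,[0,0,0],[0,0,0]],[-1,[0,0,0],[0,0,0]],[-1,[0,0,0],[0,0,0]]]'

```text
t: 22.3
ee_pos: [627.5, -37.4, 223.0]
orientation: [-2.492, -1.913, 0.0]
ft_force: [0.3, 0.9, -6.7]
width: 21.8
grasp_force: 30.0
```

```bash
python3 go.py 627 -36.7 189
python3 - <<'E'
from h import *
import pickle
for n in("top","side"):
    d=get_image(n);pickle.dump(d,open(n+"2.pkl","wb"))
    c=d["image"][140:230,250:350] if n=="top" else d["image"][130:270,240:360]
    cv2.imwrite(f"pics/{n}2.png",cv2.resize(c,None,fx=4,fy=4,interpolation=2))
a=cv2.imread("pics/top2.png");b=cv2.imread("pics/side2.png")
cv2.imwrite("pics/ab.png",np.hstack([cv2.copyMakeBorder(a[:,:310] if 0 else cv2.resize(a,(300,270)),0,290,0,0,0),b]))
E
```

```text
t 22.3 tcp [627.5 -37.4 223. ] yaw -14.96 tilt [-3.e-04 -0.e+00 -1.e+00] w 21.8 gf 30.0 F [ 0.3  0.9 -6.7] q [-0.08  0.43  1.62 -0.    1.09  0.18]
shift tool/100mm [ 0.006 -0.006  0.34 ]
```

View pics/ab.png

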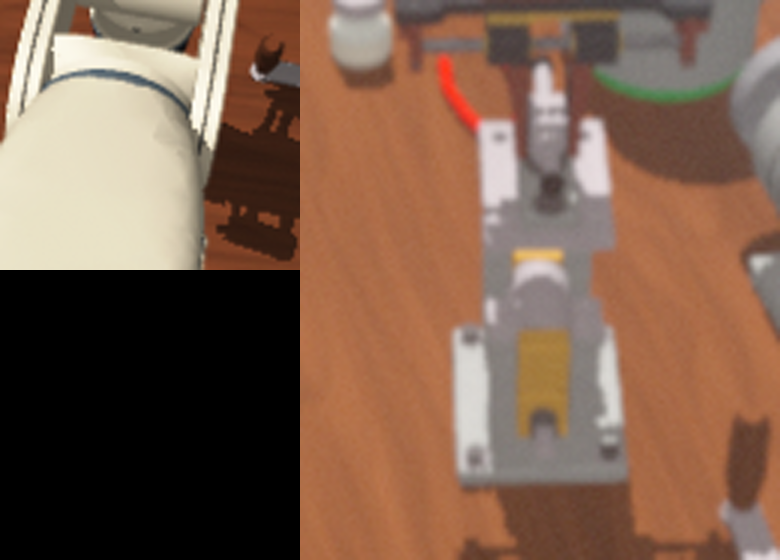

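In this view the top camera is blocked by the arm. The side view shows the plate above the mill, with its two far holes at crop (500,133) and (585,133). I compare them with the far taps in the first side picture.

```bash
cat > m3.py <<'E'
from h import *
import pickle
def proj(d,p):
    K=np.array(d["intrinsics"]);c=rot(d["orientation"]).T@(np.array(p)-np.array(d["eye"]));return (K@c/c[2])[:2]
def ref(d,u,v):
    g=d["image"].astype(float).sum(2)
    for _ in range(4):
        a,b=int(round(u)),int(round(v));w=g[b-2:b+3,a-2:a+3];w=np.clip(np.median(w)*.95-w,0,None);V,U=np.indices(w.shape)
        if w.sum()==0:return np.nan,np.nan
        u=a-2+(w*U).sum()/w.sum();v=b-2+(w*V).sum()/w.sum()
    return u,v
def loc(c,yaw,name,d,h,search):
    t=np.radians(yaw);X=np.array([np.cos(t),np.sin(t)]);Y=np.array([-np.sin(t),np.cos(t)])
    for sx,sy in((-1,-1),(1,-1),(-1,1),(1,1)):
        p=np.array(c)+26*sx*X+42*sy*Y;u=proj(d,[*p,h]);r=ref(d,*u)
        w=ray(d,*r,h)[:2]
        print(name,sx,sy,"pred px",u.round(1),"ref",np.round(r,1),"res in frame",((w-p)@X).round(1),((w-p)@Y).round(1))
if __name__=="__main__":
    loc((627,-36.7),-14.9,"tap",pickle.load(open("side0.pkl","rb")),130,0)
    loc((627.5,-37.4),-14.96,"hole",pickle.load(open("side2.pkl","rb")),200,0)
    loc((507.2,-307.1),-21.5,"hole0",pickle.load(open("side0.pkl","rb")),10,0)
    A=pickle.load(open("side0.pkl","rb"))["image"][170:245,270:325];B=pickle.load(open("side2.pkl","rb"))["image"][145:200,270:325]
    f=lambda x:cv2.resize(x,None,fx=7,fy=7,interpolation=2);A,B=f(A),f(B)
    cv2.imwrite("pics/ab2.png",np.hstack([A,cv2.copyMakeBorder(B,0,A.shape[0]-B.shape[0],0,0,0)]))
E
python3 m3.py
```

```text
tap -1 -1 pred px [291.3 207.5] ref [290.2 207.3] res in frame -2.8 1.0
tap 1 -1 pred px [312.4 207. ] ref [311.2 206.9] res in frame -3.0 0.7
tap -1 1 pred px [289.9 185.5] ref [nan nan] res in frame nan nan
tap 1 1 pred px [310.1 185. ] ref [309.  184.9] res in frame -2.7 0.4
hole -1 -1 pred px [291.8 185.9] ref [nan nan] res in frame nan nan
hole 1 -1 pred px [313.7 185.5] ref [nan nan] res in frame nan nan
hole -1 1 pred px [290.4 164.1] ref [289.5 163.8] res in frame -2.1 1.3
hole 1 1 pred px [311.3 163.6] ref [307.5 163.8] res in frame -9.3 -0.5
hole0 -1 -1 pred px [273.6 335.9] ref [271.9 335.7] res in frame -3.8 0.2
hole0 1 -1 pred px [297.  337.6] ref [295.1 337.3] res in frame -4.2 0.3
hole0 -1 1 pred px [277.  305.4] ref [275.3 305.2] res in frame -4.0 0.4
hole0 1 1 pred px [299.3 306.9] ref [297.6 306.6] res in frame -4.0 0.6
```

View pics/ab2.png

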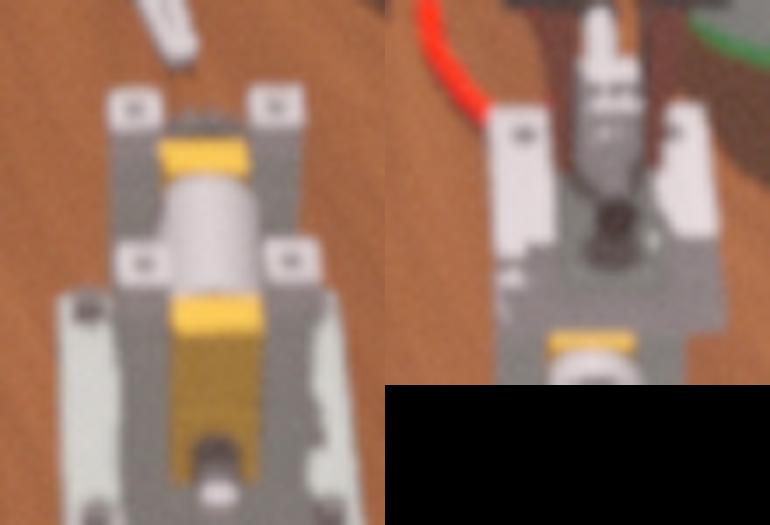

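The far tap is at (137,107) in the left crop and the far-left hole at (522,133) in the right one. Both views agree that the plate should sit over TCP (626.7,-36.6). I lower it there slowly, aiming for about 11 mm above the columns.

jog_arm --commands '[[-1,[0.005,-0.01,0.03],[0,0,0]],[-1,[0,0,0.06],[0,0,0]],[-1,[0,0,0.08],[0,0,0]],[-1,[0,0,0.08],[0,0,0]],[-1,[0,0,0.06],[0,0,0]],[-1,[0,0,0.04],[0,0,0]],[-1,[0,0,0.02],[0,0,0]],[-1,[0,0,0],[0,0,0]],[-1,[0,0,0],[0,0,0]],[-1,[0,0,0],[0,0,0]]]'

```text
t: 23.4
ee_pos: [627.1, -36.5, 186.5]
orientation: [2.49, 1.915, 0.001]
ft_force: [0.6, 0.1, -6.2]
width: 22.1
grasp_force: 30.0
```

```bash
python3 go.py 626.7 -36.6 174
```

```text
t 23.4 tcp [627.1 -36.5 186.5] yaw -14.89 tilt [ 7.e-04 -1.e-04 -1.e+00] w 22.1 gf 30.0 F [ 0.6  0.1 -6.2] q [-0.08  0.47  1.65 -0.    1.02  0.18]
shift tool/100mm [-0.002 -0.003  0.125]
```

jog_arm --commands '[[-1,[0,-0.003,0.03],[0,0,0]],[-1,[0,0,0.04],[0,0,0]],[-1,[0,0,0.03],[0,0,0]],[-1,[0,0,0.02],[0,0,0]],[-1,[0,0,0],[0,0,0]],[-1,[0,0,0],[0,0,0]],[-1,[0,0,0],[0,0,0]],[-1,[0,0,0],[0,0,0]]]'

```text
t: 24.2
ee_pos: [626.6, -36.4, 174.2]
orientation: [2.49, 1.915, 0.0]
ft_force: [0.7, -0.7, -7.2]
width: 21.5
grasp_force: 30.0
```

```bash
python3 go.py 626.7 -36.6 174
python3 - <<'E'
from m3 import *
d=get_image("side");pickle.dump(d,open("side3.pkl","wb"))
o=get_obs();loc((626.7,-36.6),-14.9,"hole",d,o["ee_pos"][2]-23,0)
cv2.imwrite("pics/s5.png",cv2.resize(d["image"][160:235,262:332],None,fx=7,fy=7,interpolation=2))
W=cloud(d);p=W[165:200,285:325].reshape(-1,3);p=p[(p[:,2]>140)&(p[:,2]<158)];A=np.c_[p[:,:2]-p[:,:2].mean(0),np.ones(len(p))];print("plate top fit",np.linalg.lstsq(A,p[:,2],rcond=None)[0],len(p))
E
```

```text
t 24.2 tcp [626.6 -36.4 174.2] yaw -14.89 tilt [ 3.e-04 -0.e+00 -1.e+00] w 21.5 gf 30.0 F [ 0.7 -0.7 -7.2] q [-0.08  0.48  1.66 -0.    1.    0.18]
shift tool/100mm [-0.002  0.002  0.002]
hole -1 -1 pred px [291.3 201.1] ref [nan nan] res in frame nan nan
hole 1 -1 pred px [312.6 200.6] ref [nan nan] res in frame nan nan
hole -1 1 pred px [289.8 179.1] ref [294.5 178. ] res in frame 12.0 3.8
hole 1 1 pred px [310.2 178.6] ref [306.5 178.8] res in frame -9.4 -0.5
plate top fit [-5.59439530e-04 -1.08515978e-02  1.53411649e+02] 376
```

View pics/s5.png

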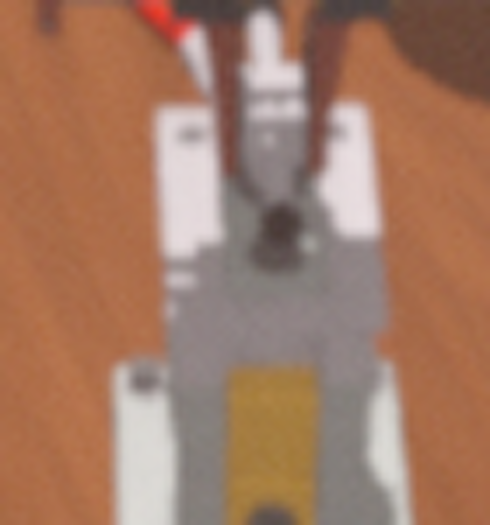

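The plate hovers level about 11 mm above the columns. The visible hole, at (192,134), lies within about 1 mm of its tap. The pen is back in its stand, so I hand the job in.

```bash
python3 -c "
from workcell import close_job
print(close_job())"
```

```text
the job is handed in; nothing more can be done
None
```

The pen was held over the upper roll for more than two seconds and is back in its stand. The top plate is held level about 11 mm above the columns with its holes within roughly 1 mm of the threaded holes by camera. The job is handed in, but no verdict was returned.

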